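# Pin a pedal body in the assembly fixture

## Robot

A 6-joint arm with a two-finger parallel gripper is mounted at the origin on the work surface. World frame = base frame: x ahead of the robot, y to its left, z up, the work surface at z = 0. Lengths are in m, angles in rad, forces in N, time in s.
With the tool pointing down it reaches from about 0.3 to 0.775 m from the base axis. Payload 14.6 kg.
Tool frame: the origin (TCP) lies on the mounting face of the last link; the fingertips stand 199 mm ahead of it and the grasp point (between the pads) lies 180 mm ahead of it; z points along the fingers, y is the direction in which the jaws open and shut (so a half turn about z gives the same grasp; the last joint's range is limited). The gripper opens to 94 mm and grips with 3 to 60 N. Pads are 16 mm wide; open, the fingers measure 119 mm over their backs; the gripper's body (75 mm by 177 mm) begins 78 mm behind the grasp point.
Start: joints at [1.274, 0.3, 1.521, -0, 1.321, -0.067], TCP at [0.125, 0.536, 0.405] pointing down, gripper open.
Joint ranges: [-3.03, 3.03], [-0.79, 2.21], [0.23, 2.52], [-1.04, 4.18], [0, 3.07], [-2.55, 2.55]. Speed limits (rad/s): [2.22, 2.22, 2.57, 3.14, 3.14, 3.14].

## Interface

Orientations are given as [roll, pitch, yaw] about the fixed x, y, z axes, in that order (R = Rz(yaw) Ry(pitch) Rx(roll)).
In Python, from station import sensors, vision, job gives the robot as it stands. The module is installed in compiled form; this text tells all that it offers.
- The arm moves only by the tool arm_command, never from a script. Its argument "plan" is one flat list of numbers, 5 for each row, row after row: the closure, from -1 (fully open) to 1 (shut), so that 0 is half open, then the shift along the world's x, y, z scaled (see below), then the turn about the world's z scaled (see below). A call has 1 to 20 rows; each row is the pose to reach, as a shift and turn from the pose commanded when the call began; what a row does not reach only later rows make up. The controller multiplies each number of a shift by 400 mm and each number of a turn by 120 degrees. A row lasts 1/10 s, in which the tool goes at most 50 mm and 8.59 degrees, less where a joint would pass 70% of its speed; a pose out of reach is approached as far as the arm can. A call with a number of a shift or a turn outside -1 to 1 is refused whole. A call with a gripper value outside its range is refused whole. The fingers move at their own pace and stop on an object; "newtons" is the grip in N (left out, the last holds). Time passes only in rows, so rows that repeat a pose let the fingers close. It gives the time, the measured TCP pose, the force and the opening at its end, in the units of the state.
- sensors.get_obs(): the state, without advancing time (a new reading comes with each control period).
- vision.camera(name): name is "scene" or "side" or "wrist"; returns the picture (420x560x3 uint8, blue, green, red); there is no depth.
- vision.camera_params(name): a dict with "intrinsics" (3x3 intrinsics, pixels), "rvec" (rotation vector, rad) and "tvec" (3), from world to camera coordinates, as OpenCV has them. Camera axes: x right, y down, z forward; pixel columns grow to the right and rows downward; lengths in m; the calibration is good to about 2 mm. A picture is of the moment at which its call begins: read the wrist's pose just before it. camera_params takes no time and is no camera call; for the wrist camera it gives the pose at the moment of the call.
- job.hand_in(): hands the job in, once; it reports no verdict.
Trained networks look in the newest picture that a camera, given by its name, has taken for a name from the list of things; names that differ only in an ending like _2 or _b are one class to them, and where a whole thing is asked for, a point or a joint stands for the part that bears it (a point fixed in the world has none). Each returns a list of dicts, best first, with "confidence" (0 to 1); they miss things now and then, are a little off and sometimes report something else, mostly with a low value. They report only what shows in the picture. A call takes as long as a camera call. They do not tell look-alikes from the thing itself.
- vision.search_frame(name, camera): "at" ([row, column] in pixels, amid what is visible of it).
- vision.silhouettes(name, camera): "mask" (420x560 bool, what is visible of it) and "at" ([row, column] in pixels, amid what is visible of it).
- vision.pinpoint(name, camera): "at" ([row, column] in pixels: a listed point, or the origin of a listed thing).
The state is a dict: "time_s": time; "qpos": joint angles; "joint_vel": joint speeds; "tau": joint torques, N m; "ee_pos": TCP position; "eef_rot": TCP orientation; "force": force on the tool from outside, world axes, zero at the start; "moment": the same for the moment, N m; "grip_width": finger opening in m.
Only numpy, scipy, OpenCV 4.12 (cv2) and the standard library are available. Lean on these libraries where they do the work, as an engineer would, in place of code of your own. Each camera call takes 0.05 s, during which the arm holds its last target.

## Task

Get the pedal body ready for spindle assembly by pushing with the fingertips: push it along the nest until it is fully home against the end stop, push the red ball handle along its slot until the locating pin is all the way into the bore, then push the handle over into the side notch until it stops, so that the pin is locked. The pedal body must not be lifted or tipped out of the nest, and leave the spare pedal body, the jar and the screwdriver where they are.

Things in the scene. Friction and masses are not known exactly. Their poses are not given: they have to be found in the camera images.
- fixture: Assembly fixture fixed to the bench: aluminium base plate 210 (x) x 230 (y) x 15 mm. Origin: centre of its underside, on the bench; z up, x roughly away from the robot, y to its left. It carries the pedal nest (left half) and the grey pin housing (right half). 'Fixture x, y, z' below are mm in this frame.
- nest_home (a point): Point on the steel nest floor where the pedal body's origin lies when home: fixture x 20, y 45, z 35. Floor x -85 to 80. Blue guide rails along x, 12 high, 73 apart, x -80 to 62 (the right one parted at the pin). Dark end stop beyond: face at x 65, y 13 to 77, top z 59. Axes as the fixture's.
- pedal: Black pedal body, loose in the nest between the rails: 90 (x, along the nest) x 70 (y) x 30 high, 0.13-0.23 kg. Origin: centre of its underside, axes as the fixture's. Frame z 3 to 27, end bars 8 thick (outer faces x = +-45), two windows; central barrel with 16.5 bore along y at x 0, z 15. Starts with its origin 15 to 35 mm short (-x) of nest_home; slides easily (under 3 N).
- slot_corner (a point): Corner of the L-shaped slot, on the housing's top: fixture x 20, y -25, z 66. Housing: x 2 to 38, y -83 to -7, feet x -12 to 52 up to z 23. The slot, 11 wide, runs in the top along y, over the pin axis (x 20, z 50), from y -70 to -20; at the corner a notch equally wide turns to +x, over the edge and down the +x side. Axes as the fixture's.
- pin (a joint): Travel (m) of the locating pin (12 mm steel, tapered nose) and its handle along the fixture's +y: 0 drawn back, 0.040 fully home (stop), 32 mm deep in the pedal's bore; starts at 0 to 0.012. Friction about 3.5 N, no spring. Blocked by the pedal's side unless the pedal is home within a few mm.
- handle (a joint): Turn (rad) of the handle about the pin axis: 0 upright in the lengthwise slot (starts within 0.05 of it), 1.40 at the end of the side notch (stop), leaning out almost level to the fixture's +x. It turns only with the pin within about 1.5 mm of home; once turned, the pin cannot come back. Friction about 1.5 N at the ball; stays where it is left.
- knob (a point): Centre of the red ball (25 mm diameter) on the handle's steel stem (8 mm diameter), 62 mm from the pin axis. Upright: fixture x 20, z 112, y = -65 + pin travel in mm. Turned by angle a: x = 20 + 62 sin a, z = 50 + 62 cos a; at the end of the notch x 81, y -25, z 61.
- spare_pedal: A second black pedal body, same size, lying loose on the bench about 0.2 m to one side of the fixture's centre; leave it alone. Origin: centre of its underside.
- grease_jar: Loose jar with green lid, 52 mm diameter, 60 mm high, on the bench about 0.2 m to the other side of the fixture's centre; leave it alone. Origin: centre of its underside.
- screwdriver: Loose screwdriver with yellow handle, 170 mm long, lying on the bench beyond the fixture's far edge; leave it alone. Origin: middle of its underside.
Not all that is in view belongs to the job. Leave any orange look-alike of the pedal alone.

How it is judged:
On the way, in this order (a step that is already met when the one before it is completed fails the run):
1. the pedal body is home against the end stop (within 4 mm) (x of pedal in the frame of fixture above 0.016 m), for 0.2 s.
2. the locating pin is fully in the bore (value of joint pin above 0.037 m), for 0.2 s.
3. the handle is turned to the end of the side notch (value of joint handle above 1.28 rad), for 0.2 s.
At the end, for the whole second after the job is handed in: The pedal body lies in the nest within 4 mm of the end stop and at rest, the pin is within 4 mm of its full 40 mm travel, and the handle is turned at least 1.28 of 1.40 rad into the side notch (x of pedal in the frame of fixture above 0.016 m and z of pedal in the frame of fixture below 0.04 m and value of joint pin above 0.036 m and value of joint handle above 1.28 rad and linear speed of pedal below 0.02 m/s); the robot touches nothing.
It fails at once if the pedal body is lifted more than 10 mm off the nest or tipped (z of pedal in the frame of fixture above 0.045 m or angle between pedal's own z axis and vertical above 0.25 rad).
It fails at once if the spare pedal body is moved more than 20 mm (distance of spare_pedal from where it was at the start of the episode above 0.02 m).
It fails at once if the jar is moved more than 20 mm or tipped (distance of grease_jar from where it was at the start of the episode above 0.02 m or angle between grease_jar's own z axis and vertical above 0.5 rad).
It fails at once if the screwdriver is moved more than 20 mm (distance of screwdriver from where it was at the start of the episode above 0.02 m).
It also fails if it takes over 54 s, if anything falls off the work surface, if the arm or the gripper's body presses on something with over 40 N, if the wrist force passes 120 N, or if a joint passes its speed limit or range.

## Working session

There is one attempt and no reset: what is moved stays moved. The work goes in short steps, Python scripts to look and compute and a tool call to move; the robot and the scene stay as the last step left them, time stands still between calls to the robot, and variables do not carry over. Pictures are saved under pics/ and viewed, and the job is handed in when it is done.

Besides the shell and the picture viewer there is one more tool, called after "Request:" as name(argument=value, ...), one argument or row to a line, values as JSON. arm_command: Moves the arm, as the interface text tells. Its arguments: {"type":"object","properties":{"plan":{"type":"array"},"newtons":{"type":"number"}},"required":["plan"]}

```bash
mkdir -p pics; ls; cat > h.py <<'E'
import numpy as np, cv2
from station import sensors, vision, job
def P(n):
    p=vision.camera_params(n);K=np.array(p["intrinsics"],float);R=cv2.Rodrigues(np.array(p["rvec"],float))[0];return K,R,np.array(p["tvec"],float).ravel()
def ray(n,at):
    K,R,t=P(n);c=-R.T@t;d=R.T@np.linalg.inv(K)@np.array([at[1],at[0],1.]);return c,d
def onz(n,at,z):
    c,d=ray(n,at);return c+d*(z-c[2])/d[2]
def proj(n,X):
    K,R,t=P(n);x=K@(R@np.asarray(X,float)+t);return x[1]/x[2],x[0]/x[2]
def tri(obs):
    A=np.zeros((3,3));b=np.zeros(3)
    for n,at in obs:
        c,d=ray(n,at);d/=np.linalg.norm(d);M=np.eye(3)-np.outer(d,d);A+=M;b+=M@c
    return np.linalg.solve(A,b)
E
python3 - <<'E'
from h import *
print({k:np.round(v,3) for k,v in sensors.get_obs().items()})
for n in("scene","side","wrist"):
    cv2.imwrite(f"pics/a_{n}.png",vision.camera(n))
    K,R,t=P(n);print(n,-R.T@t,K[0,0])
for n in("scene","side"):
    for o in("fixture","nest_home","slot_corner","knob","pedal","spare_pedal","grease_jar","screwdriver"):
        print(n,o,[(np.round(r["at"],1).tolist(),round(r["confidence"],2)) for r in vision.pinpoint(o,n)][:4])
E
```

```text
pics
{'time_s': np.float64(0.0), 'qpos': array([ 1.274,  0.3  ,  1.522,  0.   ,  1.321, -0.067]), 'joint_vel': array([-0.001, -0.002, -0.001,  0.   ,  0.001, -0.001]), 'tau': array([ 1.0000e-03, -5.3178e+01, -3.5274e+01,  7.1000e-02,  2.4000e-02,
       -0.0000e+00]), 'ee_pos': array([0.125, 0.536, 0.404]), 'eef_rot': array([-3.14 , -0.   ,  2.912]), 'force': array([-0.721,  0.243,  0.704]), 'moment': array([ 0.018,  0.063, -0.036]), 'grip_width': np.float64(0.094)}
scene [1.21143023 0.30035861 0.59713686] 444.29839192399777
side [0.52308231 0.49629561 0.67909807] 425.20969610753076
wrist [0.04505131 0.55428104 0.3842097 ] 328.68569559649364
scene fixture [([256.7, 285.0], 0.55)]
scene nest_home [([250.6, 309.7], 0.96)]
scene slot_corner [([235.9, 277.4], 0.74)]
scene knob [([217.3, 252.1], 0.77)]
scene pedal [([243.8, 307.1], 0.9), ([215.3, 398.2], 0.78)]
scene spare_pedal [([261.7, 193.1], 0.97)]
scene grease_jar [([265.3, 389.9], 0.69)]
scene screwdriver [([313.7, 287.3], 0.68)]
side fixture [([235.4, 259.7], 0.61)]
side nest_home [([246.6, 252.9], 0.81)]
side slot_corner [([210.2, 247.4], 0.77), ([262.3, 182.7], 0.21)]
side knob [([176.6, 238.8], 0.61)]
side pedal [([334.5, 395.5], 0.67), ([250.6, 269.9], 0.6)]
side spare_pedal [([168.0, 223.9], 0.67)]
side grease_jar [([343.6, 282.1], 0.88)]
side screwdriver [([262.7, 180.7], 0.93)]
```

View pics/a_scene.png

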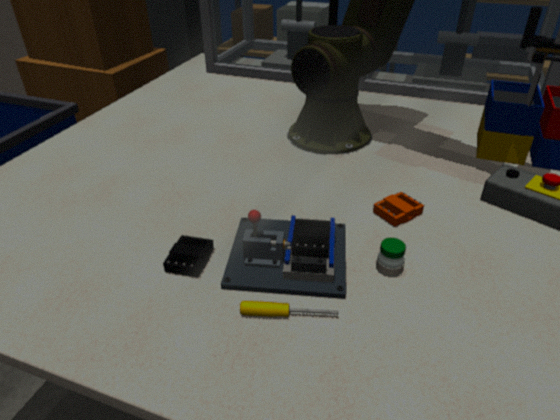

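View pics/a_side.png

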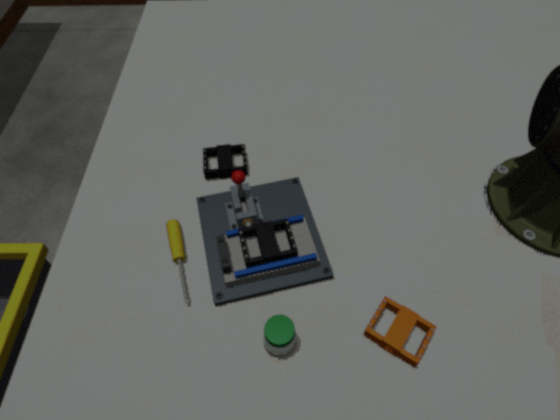

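```bash
python3 - <<'E'
from h import *
d=dict(fixture=([256.7,285],[235.4,259.7]),nest=([250.6,309.7],[246.6,252.9]),slot=([235.9,277.4],[210.2,247.4]),knob=([217.3,252.1],[176.6,238.8]),pedal=([243.8,307.1],[250.6,269.9]),spare=([261.7,193.1],[168,223.9]),jar=([265.3,389.9],[343.6,282.1]),sd=([313.7,287.3],[262.7,180.7]))
for k,(a,b) in d.items():
    X=tri([("scene",a),("side",b)]);print(k,X.round(4),np.round(np.array(proj("scene",X))-a,1),np.round(np.array(proj("side",X))-b,1))
E
```

```text
fixture [ 0.5724  0.0672 -0.0017] [0.1 0.1] [-0.1  0. ]
nest [0.5811 0.1189 0.0391] [-0.9 -0.9] [ 1.4 -0.3]
slot [0.5912 0.0576 0.0649] [-0.4 -0.4] [ 0.6 -0.1]
knob [0.605  0.0135 0.1066] [-0. -0.] [ 0. -0.]
pedal [0.5509 0.11   0.0238] [1.6 1.8] [-2.6  0.4]
spare [ 0.6531 -0.099   0.0016] [-0.1 -0.1] [ 0.1 -0. ]
jar [0.5302 0.2715 0.0023] [0.5 0.7] [-1.   0.2]
sd [ 7.135e-01  1.237e-01 -5.000e-04] [0.5 0.5] [-0.6  0.2]
```

The scene shows the fixture at about (255,285). The black pedal is in the nest at (240,310), the spare at (255,190), the orange look-alike at (208,398), the jar at (253,392), the screwdriver at (310,290) and the red ball at (216,254). In the side view the pedal is at (242,268), the spare at (161,225), the orange look-alike at (330,400) and the ball at (177,238). I choose the black pedal between the blue rails. Next is a close crop to check it and fit the fixture pose.

```bash
python3 - <<'E'
from h import *
a=cv2.imread("pics/a_side.png")[160:310,180:340];b=cv2.imread("pics/a_scene.png")[195:305,215:360]
g=lambda i:np.uint8(255*(i/255.)**.55)
cv2.imwrite("pics/c1.png",cv2.resize(g(a),None,fx=4.0,fy=4.0,interpolation=cv2.INTER_CUBIC))
cv2.imwrite("pics/c2.png",cv2.resize(g(b),None,fx=5,fy=5,interpolation=cv2.INTER_CUBIC))
E
```

```text
(no output)
```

View pics/c1.png

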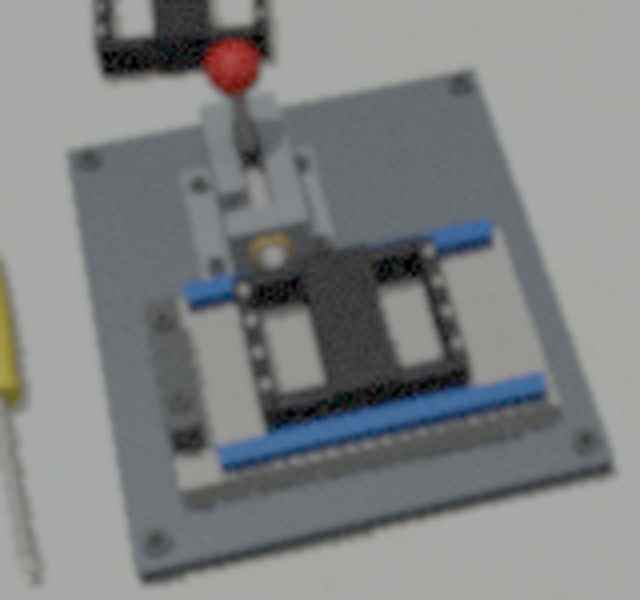

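View pics/c2.png

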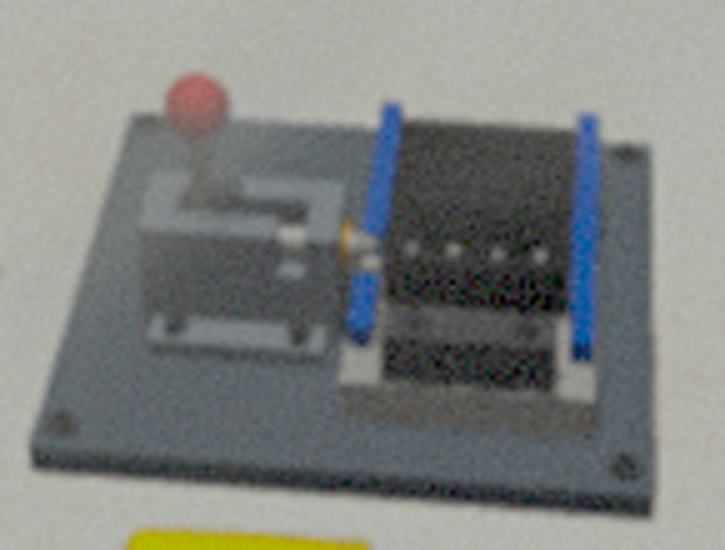

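The crop confirms the black pedal between the blue rails. In the side image there is a gap of about 11 px between its far bar and the end stop, and the handle is upright. Now I fit the pose from the plate corners.

```bash
cat > fit.py <<'E'
from h import *
from scipy.optimize import least_squares
S={(105,-115,15):(70,152),(-105,-115,15):(472,70),(-105,115,15):(610,466),(105,115,15):(140,570)}
C={(-105,-115,15):(132,115),(-105,115,15):(650,145),(105,-115,15):(33,447),(105,115,15):(652,495)}
f=lambda p,s,o:np.array([(p[1]+.5)/s-.5+o[0],(p[0]+.5)/s-.5+o[1]])
def W(p,l):
    l=np.array(l)/1000.;c,s=np.cos(p[2]),np.sin(p[2]);return np.array([p[0]+c*l[0]-s*l[1],p[1]+s*l[0]+c*l[1],l[2]])
def res(q):
    r=[]
    for l,p in S.items(): r+=list(proj("side",W(q,l))-f(p,4,(160,180)))
    for l,p in C.items(): r+=list(proj("scene",W(q,l))-f(p,5,(195,215)))
    r+=list(proj("side",W(q,(20,-65+q[3],112)))-f((232,66),4,(160,180)))
    r+=list(proj("scene",W(q,(20,-65+q[3],112)))-f((197,103),5,(195,215)))
    return np.array(r)
if __name__=="__main__":
    s=least_squares(res,[.572,.067,.16,5]);print(s.x.round(4));print(s.fun.round(1))
    q=s.x
    for n in("side","scene"):
        im=cv2.imread(f"pics/a_{n}.png");im=np.uint8(255*(im/255.)**.55)
        k=5;im=cv2.resize(im,None,fx=k,fy=k,interpolation=cv2.INTER_CUBIC)
        def L(a,b,c):
            pa,pb=[tuple(int((v+.5)*k-.5) for v in proj(n,W(q,x))[::-1]) for x in(a,b)];cv2.line(im,pa,pb,c,1)
        for z in(35,):
            for y in(8.5,81.5):L((-80,y,47),(62,y,47),(0,255,255))
        L((65,13,59),(65,77,59),(0,0,255))
        for x in(2,38):L((x,-83,66),(x,-7,66),(0,255,0))
        for d in(15,20,25,30,35):L((20+45-d,10,62),(20+45-d,80,62),(255,0,255));L((20-45-d,10,62),(20-45-d,80,62),(255,255,0))
        o=(160,180) if n=="side" else (195,215)
        cv2.imwrite(f"pics/f_{n}.png",im[o[0]*k:o[0]*k+600,o[1]*k:o[1]*k+800])
E
python3 fit.py
```

```text
[0.5711 0.073  0.2439 2.638 ]
[-1.  -1.7 -1.1  0.5 -1.3  1.4  1.2 -1.9 -1.2  0.3 -0.6  1.1 -0.6 -1.1
 -0.   1.3  0.2  0.4  0.3 -0.3]
```

View pics/f_side.png

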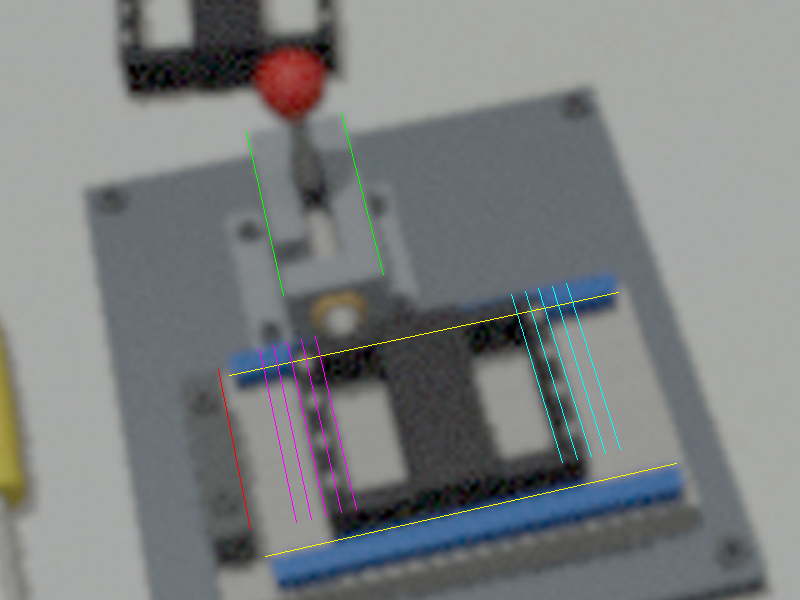

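```bash
python3 - <<'E'
from fit import *
for n,D,k,o in(("side",S,4,(160,180)),("scene",C,5,(195,215))):
    g=lambda q:np.concatenate([proj(n,W(q,l))-f(p,k,o) for l,p in D.items()])
    s=least_squares(g,[.572,.067,.16]);print(n,s.x.round(4),s.fun.round(1))
    for l,p in D.items(): print(l,onz(n,f(p,k,o),.015).round(4))
E
```

```text
side [0.5703 0.0736 0.24  ] [-0.9 -1.1 -0.8  1.2 -0.7  1.7  1.4 -1.7]
(105, -115, 15) [ 0.6972 -0.0108  0.015 ]
(-105, -115, 15) [ 0.4981 -0.061   0.015 ]
(-105, 115, 15) [0.4441 0.1617 0.015 ]
(105, 115, 15) [0.6423 0.2079 0.015 ]
scene [0.5724 0.0727 0.2491] [-0.8 -0.4 -0.4  0.5  0.1 -1.4  0.2  1.2]
(-105, -115, 15) [ 0.5013 -0.0627  0.015 ]
(-105, 115, 15) [0.4442 0.1575 0.015 ]
(105, -115, 15) [ 0.7014 -0.0106  0.015 ]
(105, 115, 15) [0.6461 0.2079 0.015 ]
```

Request:
arm_command(
  plan=[1,0.75,-1,0,-0.52,1,0.75,-1,0,-0.52,1,0.75,-1,0,-0.52,1,0.75,-1,0,-0.52,1,0.75,-1,0,-0.52,1,0.75,-1,0,-0.52,1,0.75,-1,0,-0.52,1,0.75,-1,0,-0.52,1,0.75,-1,0,-0.52,1,0.75,-1,0,-0.52,1,0.75,-1,0,-0.52,1,0.75,-1,0,-0.52,1,0.75,-1,0,-0.52,1,0.75,-1,0,-0.52],
  newtons=20,
)

```text
time_s: 2.35
ee_pos: [0.4247, 0.1365, 0.4047]
eef_rot: [3.141, -0.0, 1.825]
force: [-0.1, 0.1, 0.9]
grip_width: 0.0001
```

```bash
python3 - <<'E'
from h import *
o=sensors.get_obs();print({k:np.round(o[k],3) for k in("time_s","qpos","ee_pos","eef_rot","force","grip_width")})
im=vision.camera("wrist");cv2.imwrite("pics/b_wrist.png",im)
K,R,t=P("wrist");np.savez("b.npz",K=K,R=R,t=t);print(-R.T@t,R[2])
E
```

```text
{'time_s': np.float64(2.35), 'qpos': array([ 0.229,  0.066,  1.798,  0.   ,  1.278, -0.025]), 'ee_pos': array([0.425, 0.137, 0.405]), 'eef_rot': array([ 3.141, -0.   ,  1.825]), 'force': array([-0.135,  0.088,  0.915]), 'grip_width': np.float64(0.0)}
[0.40450338 0.21674932 0.3847441 ] [ 0.0708038  -0.27466373 -0.95892995]
```

View pics/b_wrist.png

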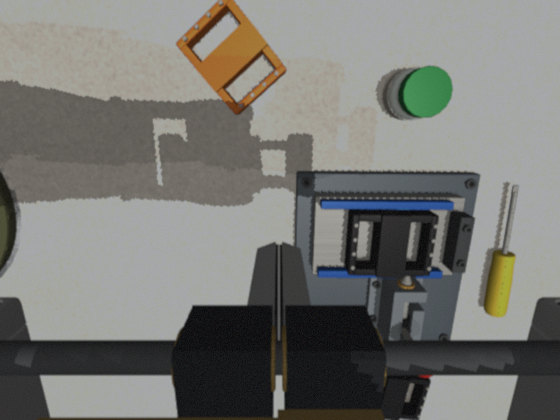

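The wrist view shows the fixture at (180–340, 297–478), the pedal at (213–273, 348–435) and the end stop at (213–272, 445–472). I enlarge it for exact edges.

```bash
python3 - <<'E'
from h import *
im=cv2.imread("pics/b_wrist.png")[160:310,290:490]
im=np.uint8(255*(im/255.)**.55)
cv2.imwrite("pics/c3.png",cv2.resize(im,None,fx=4,fy=4,interpolation=cv2.INTER_CUBIC))
E
```

```text
(no output)
```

View pics/c3.png

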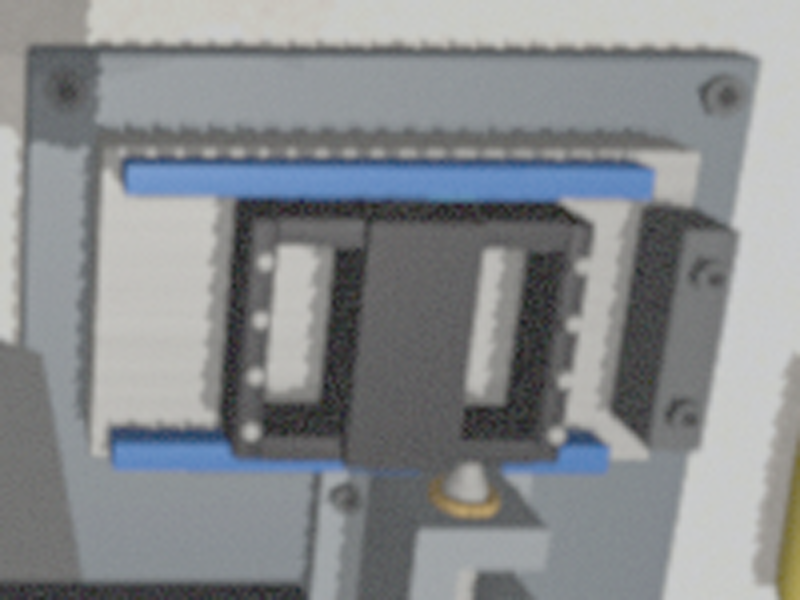

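```bash
cat > fit2.py <<'E'
from fit import *
import h
B=np.load("b.npz")
P0=h.P
def P(n):
    return (B["K"],B["R"],B["t"]) if n=="wrist" else P0(n)
h.P=P
Wp={(-105,115,15):(30,47),(105,115,15):(757,58),(65,77,59):(683,226),(65,13,59):(650,448),(-80,81.5,47):(125,195),(62,81.5,47):(653,198)}
g=lambda q:np.concatenate([proj("wrist",W(q,l))-f(p,4,(160,290)) for l,p in Wp.items()])
if __name__=="__main__":
    s=least_squares(g,[.572,.067,.24]);print("wrist",s.x.round(4),s.fun.round(1))
    s2=least_squares(lambda q:np.concatenate([res(q),g(q[:3])]),[.572,.067,.24,3]);print("all",s2.x.round(4),s2.fun.round(1))
    for q in(s.x,s2.x):
      for at in((252,222),(238,455)):
        X=onz("wrist",f(at,4,(160,290)),.062);d=X[:2]-q[:2];c,sn=np.cos(q[2]),np.sin(q[2]);print("ped -x face top local",(c*d[0]+sn*d[1]).round(4),(-sn*d[0]+c*d[1]).round(4))
      for l in((-75,45,45),(-60,45,45),(-25,45,45),(20,-95,100),(20,-65,112),(20,-25,112)):print(l,W(q,l).round(4))
E
python3 fit2.py
```

```text
wrist [0.5704 0.0718 0.2469] [ 0.4 -0.9 -1.   2.   0.5  0.5  0.5 -0.9 -0.2 -0.5  0.  -0.1]
all [0.5706 0.0721 0.2465 3.2616] [-1.2 -1.5 -1.5  0.6 -1.9  1.8  0.8 -1.3 -1.3 -0.1 -0.9  0.6 -0.8 -1.3
 -0.5  1.   0.1  0.8  0.1 -0.3  0.1 -0.7 -1.2  2.3  0.3  0.7  0.4 -0.7
 -0.4 -0.3 -0.2  0.2]
ped -x face top local -0.0485 0.0787
ped -x face top local -0.0475 0.0122
(-75, 45, 45) [0.4867 0.0972 0.045 ]
(-60, 45, 45) [0.5012 0.1008 0.045 ]
(-25, 45, 45) [0.5352 0.1094 0.045 ]
(20, -95, 100) [ 0.613  -0.0154  0.1   ]
(20, -65, 112) [0.6057 0.0137 0.112 ]
(20, -25, 112) [0.5959 0.0525 0.112 ]
ped -x face top local -0.0487 0.0784
ped -x face top local -0.0477 0.012
(-75, 45, 45) [0.4869 0.0975 0.045 ]
(-60, 45, 45) [0.5014 0.1011 0.045 ]
(-25, 45, 45) [0.5354 0.1097 0.045 ]
(20, -95, 100) [ 0.6131 -0.0151  0.1   ]
(20, -65, 112) [0.6058 0.014  0.112 ]
(20, -25, 112) [0.5961 0.0528 0.112 ]
```

Pose: fixture at (0.5705, 0.072) with yaw 0.247. The pedal's -x face is at fixture x -48, so it has about 23 mm to go. Next I go down behind the pedal.

Request:
arm_command(
  plan=[1,0.131,-0.104,0,0,1,0.131,-0.104,0,0,1,0.131,-0.104,-0.12,0,1,0.131,-0.104,-0.24,0,1,0.131,-0.104,-0.34,0,1,0.131,-0.104,-0.4,0,1,0.131,-0.104,-0.4,0,1,0.131,-0.104,-0.4,0],
)

```text
time_s: 3.2
ee_pos: [0.4778, 0.0944, 0.2454]
eef_rot: [3.141, -0.0, 1.823]
force: [-0.5, 0.3, 0.7]
grip_width: 0.0005
```

```bash
python3 - <<'E'
from h import *
im=vision.camera("side")[130:320,170:440];im=np.uint8(255*(im/255.)**.55)
cv2.imwrite("pics/d1.png",cv2.resize(im,None,fx=2.9,fy=2.9,interpolation=cv2.INTER_CUBIC))
E
```

```text
(no output)
```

View pics/d1.png

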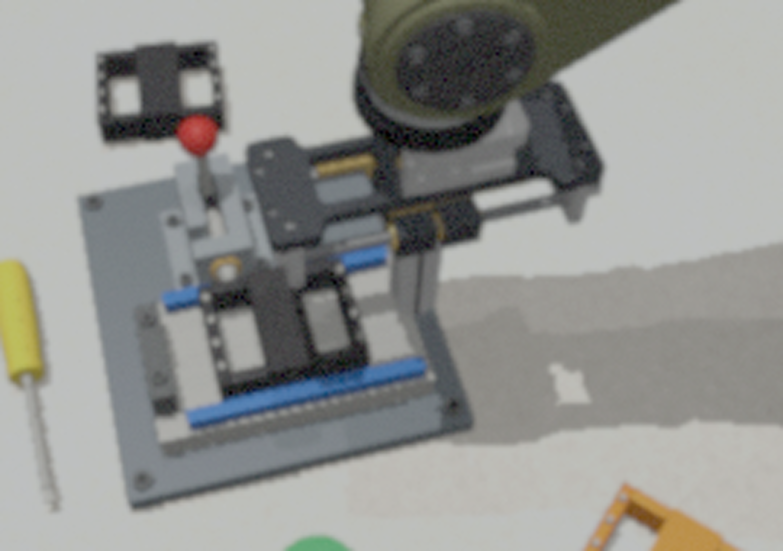

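The fingers (about (300,410) in the crop) stand behind the pedal between the rails, clear of everything. Now I push along +x.

Request:
arm_command(
  plan=[1,0.024,0.006,0,0,1,0.048,0.012,0,0,1,0.06,0.015,0,0,1,0.07,0.018,0,0,1,0.08,0.02,0,0,1,0.09,0.0225,0,0,1,0.1,0.025,0,0,1,0.105,0.026,0,0,1,0.11,0.0275,0,0,1,0.11,0.0275,0,0,1,0.11,0.0275,0,0],
)

```text
time_s: 4.35
ee_pos: [0.5217, 0.1049, 0.2446]
eef_rot: [3.141, 0.0, 1.823]
force: [0.4, -0.2, -0.1]
grip_width: 0.0001
```

```bash
python3 - <<'E'
from h import *
print(sensors.get_obs()["force"])
im=vision.camera("side")[130:320,170:440];im=np.uint8(255*(im/255.)**.55)
cv2.imwrite("pics/d2.png",cv2.resize(im,None,fx=2.9,fy=2.9,interpolation=cv2.INTER_CUBIC))
E
```

```text
[ 0.35797719 -0.24831359 -0.08454966]
```

View pics/d2.png

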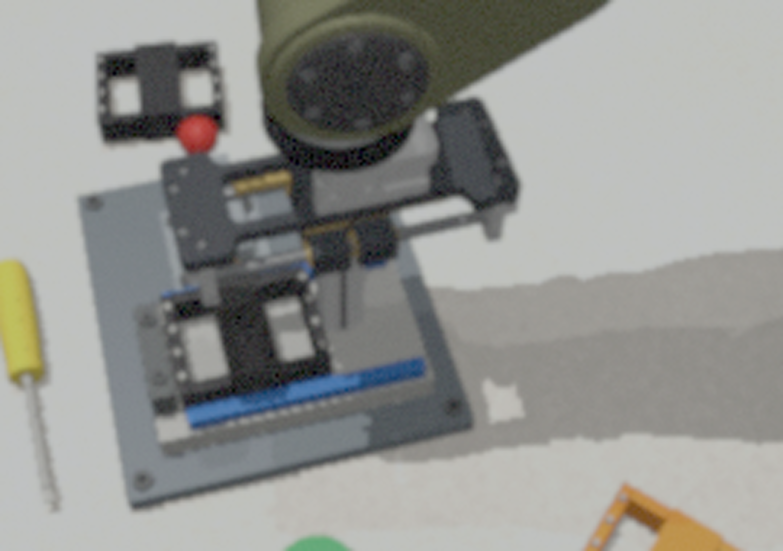

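The pedal has moved with the fingers and is almost at the stop. I push on gently until the force rises.

Request:
arm_command(
  plan=[1,0.003,0.0008,0,0,1,0.006,0.0015,0,0,1,0.009,0.002,0,0,1,0.012,0.003,0,0,1,0.012,0.003,0,0],
)

```text
time_s: 4.9
ee_pos: [0.5251, 0.1058, 0.2445]
eef_rot: [-3.133, -0.0, 1.823]
force: [-26.5, -6.3, 19.6]
grip_width: 0.0004
```

Fully seated, with 26 N against the stop. I back off, rise, and go to the -y side of the ball.

Request:
arm_command(
  plan=[1,-0.03,-0.0075,0,0,1,-0.05,-0.0125,0,0,1,-0.05,-0.0125,0.125,0,1,-0.05,-0.0125,0.25,0,1,-0.05,-0.0125,0.36,0,1,-0.05,-0.0125,0.38,0,1,0.04,-0.1,0.38,0,1,0.12,-0.18,0.38,0,1,0.22,-0.25,0.38,0,1,0.22,-0.317,0.38,0,1,0.22,-0.317,0.38,0,1,0.22,-0.317,0.28,0,1,0.22,-0.317,0.18,0,1,0.22,-0.317,0.135,0,1,0.22,-0.317,0.135,0,1,0.22,-0.317,0.135,0],
)

```text
time_s: 6.5
ee_pos: [0.6145, -0.0202, 0.2994]
eef_rot: [3.141, 0.0, 1.823]
force: [0.4, -0.3, -0.0]
grip_width: 0.0004
```

```bash
python3 - <<'E'
from h import *
print(sensors.get_obs()["force"])
g=lambda im:np.uint8(255*(im/255.)**.55)
a=cv2.resize(g(vision.camera("side")[130:310,170:350]),(400,400),interpolation=cv2.INTER_CUBIC)
b=cv2.resize(g(vision.camera("scene")[180:310,210:360]),(462,400),interpolation=cv2.INTER_CUBIC)[:,:400]
cv2.imwrite("pics/d3.png",np.hstack([a,b]))
E
```

```text
[ 0.35141724 -0.25496251 -0.0224876 ]
```

View pics/d3.png

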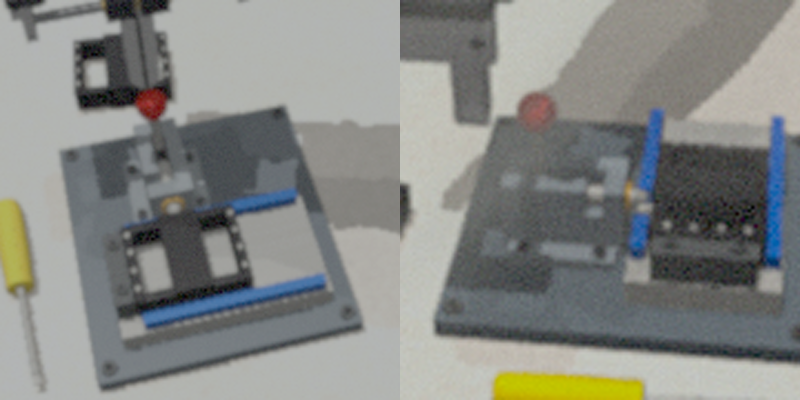

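The pedal sits against the stop with no gap left, and the fingers stand on the -y side of the ball at about (130,470) in the right crop. Now I push the ball along +y.

Request:
arm_command(
  plan=[1,-0.006,0.024,0,0,1,-0.0105,0.042,0,0,1,-0.014,0.055,0,0,1,-0.017,0.068,0,0,1,-0.02,0.08,0,0,1,-0.023,0.092,0,0,1,-0.026,0.104,0,0,1,-0.028,0.112,0,0,1,-0.03,0.12,0,0,1,-0.03,0.12,0,0],
)

```text
time_s: 7.6
ee_pos: [0.6024, 0.0278, 0.2985]
eef_rot: [-3.141, -0.0, 1.823]
force: [0.8, -0.4, -0.3]
grip_width: 0.0002
```

Request:
arm_command(
  plan=[1,-0.001,0.004,0,0,1,-0.002,0.008,0,0,1,-0.003,0.012,0,0,1,-0.003,0.012,0,0],
)

```text
time_s: 8.0
ee_pos: [0.6013, 0.0318, 0.2986]
eef_rot: [-3.141, 0.001, 1.823]
force: [1.7, -6.5, 0.6]
grip_width: 0.0003
```

```bash
cat > look.py <<'E'
import sys
from h import *
print(sensors.get_obs()["force"].round(2))
g=lambda im:np.uint8(255*(im/255.)**.55)
a=cv2.resize(g(vision.camera("side")[130:310,170:350]),(400,400),interpolation=cv2.INTER_CUBIC)
b=cv2.resize(g(vision.camera("scene")[180:310,210:360]),(462,400),interpolation=cv2.INTER_CUBIC)[:,:400]
cv2.imwrite(sys.argv[1],np.hstack([a,b]))
E
python3 look.py pics/d4.png
```

```text
[ 1.73 -6.52  0.63]
```

View pics/d4.png

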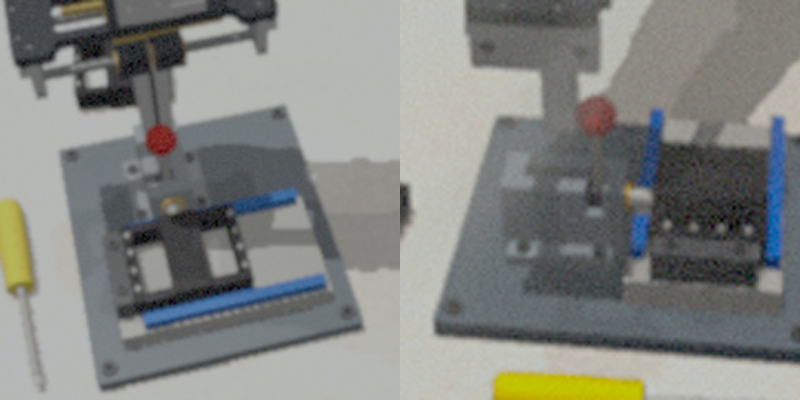

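Request:
arm_command(
  plan=[1,-0.001,0.003,0,0,1,-0.002,0.006,0,0,1,-0.0025,0.009,0,0,1,-0.0025,0.009,0,0,1,-0.0025,0.009,0,0],
)

```text
time_s: 8.6
ee_pos: [0.6007, 0.0336, 0.2988]
eef_rot: [3.141, 0.005, 1.822]
force: [6.2, -22.6, -0.7]
grip_width: 0.0006
```

```bash
python3 - <<'E'
from h import *
obs=[]
for n in("scene","side"):
    im=vision.camera(n).astype(int);m=(im[...,2]>90)&(im[...,2]>2*im[...,0])&(im[...,2]>1.8*im[...,1]);m[:150]=0;m[300:]=0;m[:,:200]=0;m[:,300:]=0
    r,c=np.nonzero(m);print(n,len(r),np.median(r),np.median(c));obs.append((n,(np.mean(r),np.mean(c))))
X=tri(obs);d=X[:2]-[.5705,.072];c,s=np.cos(.2467),np.sin(.2467);print(X,c*d[0]+s*d[1],-s*d[0]+c*d[1])
E
```

```text
scene 0 nan nan
side 0 nan nan
[nan nan nan] nan nan
  return _methods._mean(a, axis=axis, dtype=dtype,
  ret = ret.dtype.type(ret / rcount)
```

At 22.6 N against the pin's stop, with the ball at about fixture y -24, the pin is home. I back off, lift over, and go to the ball's -x side.

Request:
arm_command(
  plan=[1,0.006,-0.025,0,0,1,0.012,-0.0485,0,0,1,0.012,-0.0485,0.1,0,1,0.012,-0.0485,0.15,0,1,0.012,-0.0485,0.16,0,1,-0.05,-0.02,0.16,0,1,-0.107,0.0165,0.16,0,1,-0.107,0.0165,0.16,0,1,-0.107,0.0165,0.06,0,1,-0.107,0.0165,-0.0375,0,1,-0.107,0.0165,-0.0375,0,1,-0.107,0.0165,-0.0375,0],
)

```text
time_s: 9.9
ee_pos: [0.5579, 0.0422, 0.2838]
eef_rot: [-3.14, -0.0, 1.823]
force: [0.5, -0.4, -0.0]
grip_width: 0.0003
```

```bash
python3 look.py pics/d5.png
```

```text
[ 0.52 -0.38 -0.04]
```

View pics/d5.png

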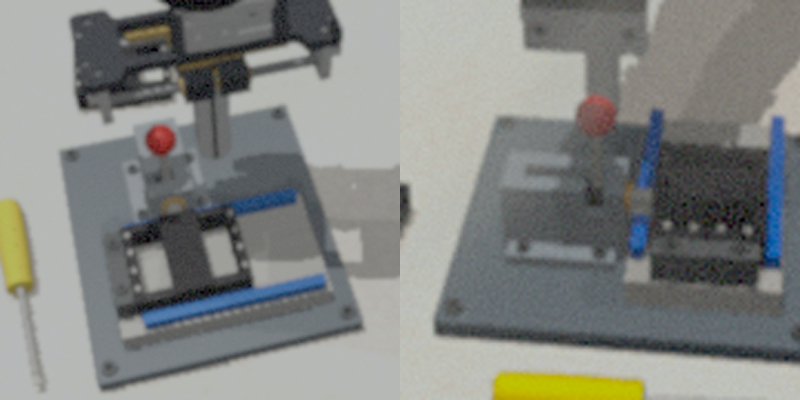

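The stem is at the slot's corner end and the fingers are on the -x side. Now I push over toward +x, the first part only.

Request:
arm_command(
  plan=[1,0.03,0.0075,0,0,1,0.042,0.0105,0,0,1,0.052,0.013,0,0,1,0.062,0.0155,0,0,1,0.072,0.018,0,0,1,0.072,0.018,0,0],
)

```text
time_s: 10.6
ee_pos: [0.5866, 0.0496, 0.2837]
eef_rot: [3.141, 0.0, 1.823]
force: [-0.2, 0.5, 0.2]
grip_width: 0.0003
```

Request:
arm_command(
  plan=[1,0.01,0.0025,0,0,1,0.02,0.005,0,0,1,0.03,0.0075,0,0,1,0.04,0.01,0,0,1,0.05,0.0125,0,0,1,0.06,0.015,0,0,1,0.069,0.017,0,0,1,0.069,0.017,0,0],
)

```text
time_s: 11.4
ee_pos: [0.6142, 0.0564, 0.2836]
eef_rot: [3.141, 0.0, 1.823]
force: [-0.8, -0.2, -0.3]
grip_width: 0.0004
```

```bash
python3 look.py pics/d6.png
```

```text
[-0.79 -0.22 -0.29]
```

View pics/d6.png

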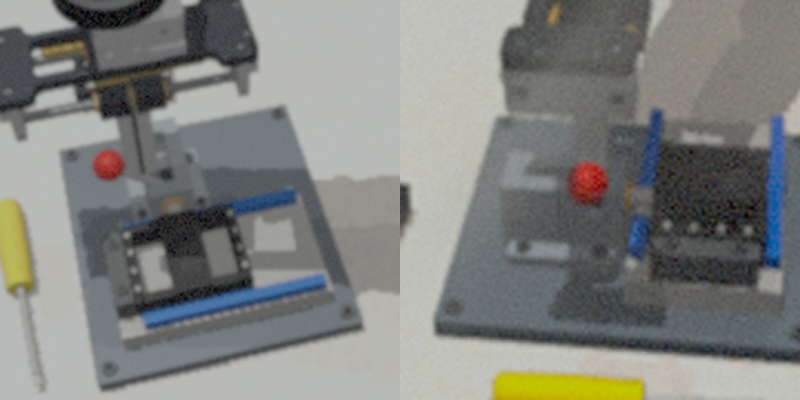

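The ball leans out to about 0.78 rad, at (165,108) left and (182,588) right. I lift, go above it, and press down and outward.

Request:
arm_command(
  plan=[1,-0.025,-0.006,0,0,1,-0.025,-0.006,0.1,0,1,-0.025,-0.006,0.14,0,1,-0.025,-0.006,0.14,0,1,0.081,0.0205,0.14,0,1,0.081,0.0205,0.14,0,1,0.081,0.0205,0.14,0,1,0.081,0.0205,0.07,0,1,0.083,0.021,0.05,0,1,0.087,0.022,0.035,0,1,0.091,0.023,0.02,0,1,0.095,0.024,0.008,0,1,0.099,0.025,-0.005,0,1,0.1,0.0255,-0.015,0,1,0.1,0.0255,-0.015,0],
)

```text
time_s: 13.0
ee_pos: [0.6562, 0.0674, 0.2837]
eef_rot: [3.12, 0.002, 1.823]
force: [31.4, 9.2, 16.0]
grip_width: 0.0005
```

```bash
python3 look.py pics/d7.png
```

```text
[31.45  9.22 16.02]
```

View pics/d7.png

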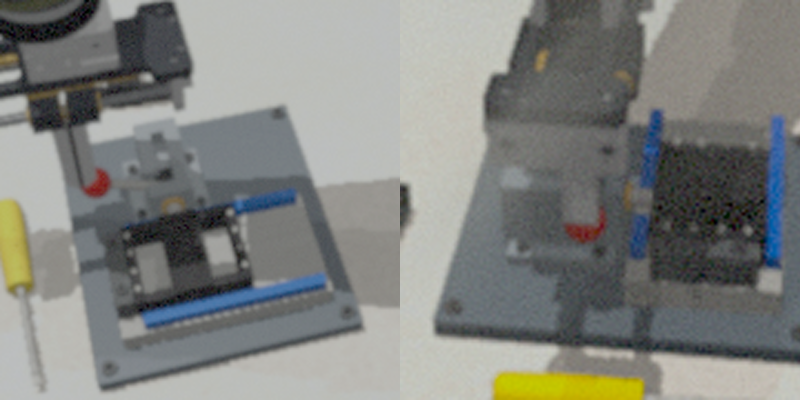

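The tip has slid onto the ball's outer (+x) side and is wedged there: force +31 N in x. I rise straight off and measure the ball.

Request:
arm_command(
  plan=[1,0.005,0.001,0.02,0,1,0.005,0.001,0.1,0,1,0.005,0.001,0.15,0,1,0.005,0.001,0.15,0],
)

```text
time_s: 13.5
ee_pos: [0.6557, 0.0668, 0.341]
eef_rot: [3.137, 0.001, 1.823]
force: [0.0, -0.1, 0.7]
grip_width: 0.0006
```

```bash
cat > ball.py <<'E'
from h import *
obs=[]
for n in("scene","side"):
    im=vision.camera(n);k=vision.pinpoint("knob",n)
    h=cv2.cvtColor(im,cv2.COLOR_BGR2HSV);m=((h[...,0]<8)|(h[...,0]>172))&(h[...,1]>130)&(h[...,2]>45);
    m=m.astype(np.uint8);m[:160]=0;m[300:]=0;m[:,:190]=0;m[:,310:]=0
    nn,l,st,ce=cv2.connectedComponentsWithStats(m);i=1+np.argmax(st[1:,4])
    print(n,st[i],ce[i][::-1].round(1),[(np.round(r["at"],1),round(r["confidence"],2)) for r in k][:2]);obs.append((n,ce[i][::-1]))
X=tri(obs);d=X[:2]-[.5705,.072];c,s=np.cos(.2467),np.sin(.2467);lx,ly=c*d[0]+s*d[1],-s*d[0]+c*d[1]
print("ball local",round(lx*1e3,1),round(ly*1e3,1),round(X[2]*1e3,1),"a",np.arctan2(lx-.02,X[2]-.05))
print(sensors.get_obs()["ee_pos"])
E
python3 ball.py; python3 look.py pics/d8.png
```

```text
scene [264 243  13  13 129] [248.9 269.6] [(array([259.6, 286.2]), 0.54), (array([247.9, 266.8]), 0.49)]
side [207 204  13  13 134] [210.3 213.1] [(array([210., 213.]), 0.69), (array([343. , 280.5]), 0.45)]
ball local 74.8 -25.0 79.5 a 1.0760226272310354
[0.65555948 0.06685809 0.33620823]
[-0.16 -0.12  0.57]
```

View pics/d8.png

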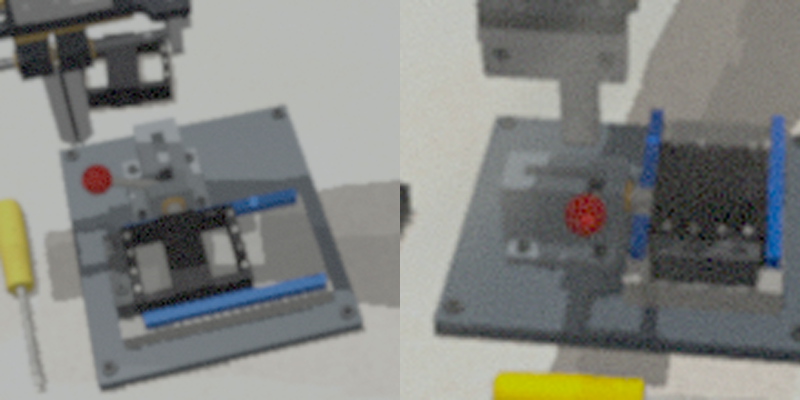

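Ball at (74.8, -25, 79.5), turned 1.08 rad. I press from a point slightly inside its crown.

Request:
arm_command(
  plan=[1,-0.0204,-0.005,0,0,1,-0.0204,-0.005,0,0,1,-0.0204,-0.005,-0.08,0,1,-0.0204,-0.005,-0.11,0,1,-0.018,-0.0045,-0.12,0,1,-0.016,-0.004,-0.13,0,1,-0.014,-0.0035,-0.14,0,1,-0.012,-0.003,-0.15,0,1,-0.011,-0.003,-0.156,0,1,-0.011,-0.003,-0.16,0,1,-0.011,-0.003,-0.16,0],
)

```text
time_s: 14.9
ee_pos: [0.6514, 0.0657, 0.2734]
eef_rot: [-3.141, -0.0, 1.823]
force: [0.5, 0.6, 0.7]
grip_width: 0.0004
```

```bash
python3 ball.py
```

```text
scene [263 254  14  12 125] [259.1 269.5] [(array([260. , 268.6]), 0.58)]
side [205 215  13   9  79] [219.1 210.9] [(array([216.4, 208.3]), 0.64), (array([247.2, 254.2]), 0.57)]
ball local 81.5 -23.6 59.8 a 1.4121138026779927
[0.65139487 0.06570711 0.27355366]
```

Request:
arm_command(
  plan=[1,0,0,-0.003,0,1,0,0,-0.006,0,1,0,0,-0.008,0,1,0,0,-0.008,0],
)

```text
time_s: 15.5
ee_pos: [0.6516, 0.0658, 0.2714]
eef_rot: [3.14, 0.0, 1.823]
force: [-1.9, 1.1, 9.1]
grip_width: 0.0008
```

9 N upward at tip z 72 mm, which is the end stop as predicted. I lift clear and check.

Request:
arm_command(
  plan=[1,0,0,0.08,0,1,0,0,0.2,0,1,0,0,0.3,0,1,0,-0.12,0.35,0,1,0,-0.24,0.35,0,1,0,-0.3,0.35,0,1,0,-0.3,0.35,0,1,0,-0.3,0.35,0],
)

```text
time_s: 16.3
ee_pos: [0.6515, -0.0542, 0.4101]
eef_rot: [-3.141, -0.0, 1.822]
force: [-0.0, 1.0, 0.4]
grip_width: 0.0005
```

```bash
python3 ball.py; python3 look.py pics/d9.png
```

```text
scene [263 253  14  13 136] [259.  269.2] [(array([260.9, 271.8]), 0.63)]
side [205 211  13  13 138] [217.  210.9] [(array([217.6, 212.4]), 0.79)]
ball local 81.3 -25.2 61.3 a 1.3890707524680665
[ 0.65156356 -0.05302083  0.41034311]
[-0.65  0.37 -0.01]
```

View pics/d9.png

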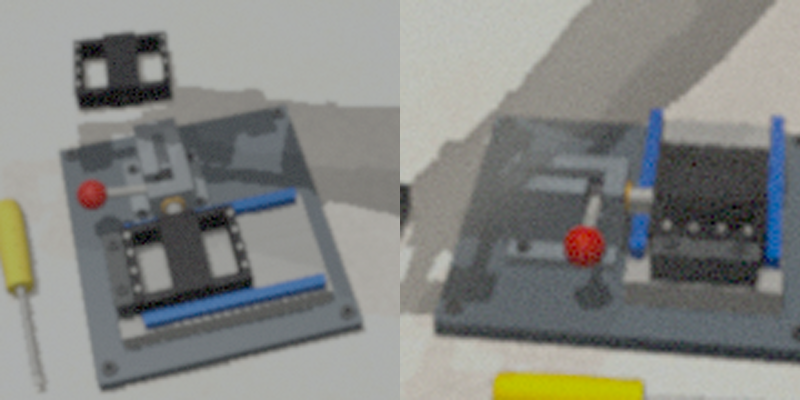

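The ball is at (81.3, -25.2, 61.3), turned 1.39 rad, so the handle is at the end of the notch. The pedal is against the stop, the pin is in the bore, and the robot is clear. I hand in.

```bash
python3 -c "
from station import job
print(job.hand_in())"
```

```text
the job is handed in; nothing more can be done
None
```

I pushed the pedal body home, pushed the pin into the bore and turned the handle into the side notch. The job was handed in at about 16.5 s of the 54 s; hand-in gives no verdict.

- **Pedal:** it went against the end stop, with about 26 N on the wrist at the stop. The last pictures show no gap there and the pedal flat in the nest.
- **Pin:** I pushed the ball along the slot until the pin met its stop at about 23 N. In the last check the ball was at fixture y -25.2 mm, against -25 nominal for full travel.
- **Handle:** the last camera check put the ball at (81.3, -25.2, 61.3) mm, which is a turn of about 1.39 rad of 1.40.
- **Mishap:** the first downward press slid onto the ball's outer side and wedged at about 31 N. I lifted off, measured the ball again and pressed from slightly inside its crown, which took it to the stop.
- **Surroundings:** the spare pedal and screwdriver looked unmoved in the last pictures. The jar was outside those crops and I did not check it at the end, but the arm only passed high above that area. At the end the robot was clear of everything.
- **Calibration:** plate-corner fits disagreed by 1–2 px (about 2–3 mm), so I found the end positions by force.

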